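# Run a fingertip test along a curved safety edge

## Robot

A 6-joint arm with a two-finger parallel gripper is mounted at the origin on a cart in front of the work surface, level with it; the furniture and walls round the work are solid. World frame = base frame: x ahead of the robot, y to its left, z up, the work surface at z = 0. Lengths are in mm, angles in rad, forces in N, time in s.
With the tool pointing down it reaches from about 375 to 900 mm from the base axis. Payload 3.1 kg.
Tool frame: the origin (TCP) lies at the very end of the fingers, on their centre line; the grasp point (between the pads) lies 19 mm behind it (manip.grip_point_offset is the z of the grasp point in the tool frame, in mm); z points along the fingers, y is the direction in which the jaws open and shut (so a half turn about z gives the same grasp; the last joint's range is limited). The gripper opens to 87 mm and grips with 3 to 60 N. Pads are 19 mm wide; open, the fingers measure 117 mm over their backs; the gripper's body (75 mm by 190 mm) begins 51 mm behind the grasp point.
Start: joints at [-1.29, 0.527, 1.433, -0, 1.181, -0.178], TCP at [276.813, -560.331, 222.548] pointing down, gripper open.
Joint ranges: [-3.08, 3.08], [-0.75, 2.2], [0.22, 2.44], [-1.43, 4.57], [0, 2.65], [-2.85, 2.85]. Speed limits (rad/s): [2.79, 2.79, 3.14, 3.14, 3.14, 3.14].

## Interface

Orientations are given as a 3x3 rotation matrix whose columns are the frame's x, y, z axes.
In Python, from cell import sensors, viewer, manip, spotter gives the robot as it stands. The module is installed in compiled form; this text tells all that it offers.
- The arm moves only by the tool carry_out, never from a script. Its argument "steps" is one flat list of numbers, 4 for each row, row after row: the shift along the world's x, y, z in m, then the turn about the world's z in degrees. In form: [tx, ty, tz, turn, tx, ty, tz, turn, ...]. A call has 1 to 5 rows; each row is the pose to reach, as a shift and turn from the pose commanded when the call began; what a row does not reach only later rows make up. A row lasts 1/10 s, in which the tool goes at most 50 mm and 8.59 degrees, less where a joint would pass 70% of its speed; a pose out of reach is approached as far as the arm can. A call with a gripper value outside its range is refused whole. "fingers" is the finger opening in m, from 0 to 0.087, set as the call begins (left out, the last holds). The fingers move at their own pace and stop on an object; "force" is the grip in N (left out, the last holds). Time passes only in rows, so rows that repeat a pose let the fingers close. It gives the time, the measured TCP pose, the force and the opening at its end, in the units of the state.
- sensors.get_obs(): the state, without advancing time (a new reading comes with each control period).
- viewer.camera(name): name is "side" or "top"; returns (picture, depth): 384x512x3 uint8, red, green, blue; 384x512 float32, mm along the optical axis (not along the pixel's ray), 0 where there is no reading.
- viewer.get_calibration(name): a dict with "fx", "fy", "cx", "cy" (pixels), "k1" (the pictures are not rectified: a ray, as slopes to the right and down, at radius r is drawn at 1 + k1 r^2 times it, then the intrinsics apply), "rvec" (rotation vector, rad) and "tvec" (3), from world to camera coordinates, as OpenCV has them. Camera axes: x right, y down, z forward; pixel columns grow to the right and rows downward; lengths in mm; the calibration is good to about 2 mm. A picture is of the moment at which its call begins. get_calibration takes no time and is no camera call.
- manip.close_job(): hands the job in, once; it reports no verdict.
Trained networks look in the newest picture that a camera, given by its name, has taken for a name from the list of things; names that differ only in an ending like _2 or _b are one class to them, and where a whole thing is asked for, a point or a joint stands for the part that bears it (a point fixed in the world has none). Each returns a list of dicts, best first, with "p" (0 to 1); they miss things now and then, are a little off and sometimes report something else, mostly with a low value. They report only what shows in the picture. A call takes as long as a camera call. They do not tell look-alikes from the thing itself.
- spotter.recognise(camera, label): "pixel" ([column, row] in pixels, amid what is visible of it).
- spotter.outline_of(camera, label): "region" (384x512 bool, what is visible of it) and "pixel" ([column, row] in pixels, amid what is visible of it).
- spotter.mark_of(camera, label): "pixel" ([column, row] in pixels: a listed point, or the origin of a listed thing).
The state is a dict: "clock": time; "joint_pos": joint angles; "qvel": joint speeds; "joint_efforts": joint torques, N m; "tool_pos": TCP position; "tcp_rot": TCP orientation; "contact_force": force on the tool from outside, world axes, zero at the start; "moment": the same for the moment, N m; "width": finger opening in mm.
Only numpy, scipy, OpenCV 4.12 (cv2) and the standard library are available. Lean on these libraries where they do the work, as an engineer would, in place of code of your own. Each camera call takes 0.05 s, during which the arm holds its last target. There are 200 camera calls.

## Task

Test the curved safety edge on the bench: start on the pad next to the end piece with the upright cable gland and run the fingertips lightly along the row of five domed pads, so that each is pressed partly down in turn. Finish at the far end next to the plain end piece with the fingertips still holding that last pad down, all the others sprung back up; the program ends while holding. Touch gently, pick nothing up, and leave the tools and small parts lying round it where they are.

Things in the scene. Friction and masses are not known exactly. Their poses are not given: they have to be found in the camera images.
- strip: Safety edge: a curved rail fixed to the bench, 44 mm wide and 20 mm high, of plain aluminium, bent to a circular arc of 160 mm centre-line radius. It carries five round spring pads in a row. Origin: on the bench under the middle pad; y runs along the chord of the arc, x points to its hollow side (the ends of the arc lie at greater x, away from the robot), z up. It does not move.
- pad1_top (a point): Top centre of pad 1 of the row (numbered from the rail's -y end to its +y end): a black domed rubber button 34 mm across, dome radius 24 mm, its top 34 mm above the bench (14 mm above the rail) when free; neighbouring pads are 48 mm apart along the arc. This point moves down with the pad.
- pad2_top (a point): Top centre of pad 2 of the row (numbered from the rail's -y end to its +y end): a black domed rubber button 34 mm across, dome radius 24 mm, its top 34 mm above the bench (14 mm above the rail) when free; neighbouring pads are 48 mm apart along the arc. This point moves down with the pad.
- pad3_top (a point): Top centre of pad 3 of the row (numbered from the rail's -y end to its +y end): a black domed rubber button 34 mm across, dome radius 24 mm, its top 34 mm above the bench (14 mm above the rail) when free; neighbouring pads are 48 mm apart along the arc. This point moves down with the pad.
- pad4_top (a point): Top centre of pad 4 of the row (numbered from the rail's -y end to its +y end): a black domed rubber button 34 mm across, dome radius 24 mm, its top 34 mm above the bench (14 mm above the rail) when free; neighbouring pads are 48 mm apart along the arc. This point moves down with the pad.
- pad5_top (a point): Top centre of pad 5 of the row (numbered from the rail's -y end to its +y end): a black domed rubber button 34 mm across, dome radius 24 mm, its top 34 mm above the bench (14 mm above the rail) when free; neighbouring pads are 48 mm apart along the arc. This point moves down with the pad.
- pad1 (a joint): How far pad 1 is pressed down, in m: 0 free, 0.007 at its hard stop. A spring brings it back; it takes about 1 N to start moving and 7 N at the stop. It counts as pressed beyond 0.0015.
- pad2 (a joint): How far pad 2 is pressed down, in m: 0 free, 0.007 at its hard stop. A spring brings it back; it takes about 1 N to start moving and 7 N at the stop. It counts as pressed beyond 0.0015.
- pad3 (a joint): How far pad 3 is pressed down, in m: 0 free, 0.007 at its hard stop. A spring brings it back; it takes about 1 N to start moving and 7 N at the stop. It counts as pressed beyond 0.0015.
- pad4 (a joint): How far pad 4 is pressed down, in m: 0 free, 0.007 at its hard stop. A spring brings it back; it takes about 1 N to start moving and 7 N at the stop. It counts as pressed beyond 0.0015.
- pad5 (a joint): How far pad 5 is pressed down, in m: 0 free, 0.007 at its hard stop. A spring brings it back; it takes about 1 N to start moving and 7 N at the stop. It counts as pressed beyond 0.0015.
- gland_end: End piece with the cable gland: black disc 44 mm across and 24 mm high on one end of the rail, with an upright steel hexagon and cap 23 mm across on it, reaching 42 mm above the bench. Which end of the rail it is on changes from run to run; it is 55 mm from the nearest pad. Origin: centre of its underside. Fixed.
- plain_end: Plain end piece: the same black disc 44 mm across and 24 mm high on the other end of the rail, flat, with two small screw heads. Origin: centre of its underside. Fixed.
- bolt_a: pale hex bolt lying on the bench, 25x85x23 mm, near the strip; a bystander, to be left alone. Origin: centre of its underside.
- bolt_c: short pale hex bolt lying on the bench, 22x58x20 mm, near the strip; a bystander, to be left alone. Origin: centre of its underside.
- nut_0: hex nut 24x27x13 mm lying in the hollow of the curve; a bystander, to be left alone. Origin: centre of its underside.
- nut_1: second hex nut 24x27x13 mm lying in the hollow of the curve; a bystander, to be left alone. Origin: centre of its underside.
- screwdriver_b: yellow-handled screwdriver 25x171x26 mm lying across the hollow of the curve; a bystander, to be left alone. Origin: centre of its underside.
- caliper: steel caliper 67x202x8 mm lying flat on the left part of the bench; a bystander, to be left alone. Origin: centre of its underside.
Not all that is in view belongs to the job. What is shaped like the gland_end but green or orange is not meant.

How it is judged:
By the outcome, as a careful person would: the job done as asked, in the order asked, and still so for the second after the job is handed in, while the arm keeps its last pose, push and grip.
It also fails if it takes over 38 s, if anything falls off the work surface, if the arm or the gripper's body presses on something with over 40 N, if the wrist force passes 120 N, or if a joint passes its speed limit or range.

## Working session

There is one attempt and no reset: what is moved stays moved. The work goes in short steps, Python scripts to look and compute and a tool call to move; the robot and the scene stay as the last step left them, time stands still between calls to the robot, and variables do not carry over. Pictures are saved under pics/ and viewed, about 8 in all and at most 12, crops included, and the job is handed in when it is done.

Besides the shell and the picture viewer there is one more tool, called after ">>>" as a command line: name --argument value ..., lists and objects as JSON in quotes. carry_out: Moves the arm, as the interface text tells. Its arguments: {"type":"object","properties":{"steps":{"type":"array","items":{"type":"number"}},"fingers":{"type":"number"},"force":{"type":"number"}},"required":["steps"]}

```bash
mkdir -p pics
cat > h.py <<'E'
import numpy as np, cv2
from cell import sensors, viewer, manip, spotter
def cal(n):
    c=viewer.get_calibration(n); R=cv2.Rodrigues(np.array(c["rvec"],float))[0]
    K=np.array([[c["fx"],0,c["cx"]],[0,c["fy"],c["cy"]],[0,0,1.]]); t=np.array(c["tvec"],float).ravel()
    return K,R,t,c["k1"]
def ray(n,px):
    K,R,t,k=cal(n); d=np.array([k,0,0,0.])
    u=cv2.undistortPoints(np.array([[px]],float),K,d)[0,0]
    return -R.T@t, R.T@np.array([u[0],u[1],1.])
def onz(n,px,z):
    o,d=ray(n,px); return o+d*(z-o[2])/d[2]
def dep(n,px,D):
    o,d=ray(n,px); return o+d*D[int(round(px[1])),int(round(px[0]))]
def proj(n,P):
    K,R,t,k=cal(n); return cv2.projectPoints(np.array(P,float).reshape(-1,3),cv2.Rodrigues(R)[0],t,K,np.array([k,0,0,0.]))[0][:,0]
E
python3 - <<'E'
from h import *
np.set_printoptions(precision=1,suppress=True)
for n in("top","side"):
    im,D=viewer.camera(n); cv2.imwrite(f"pics/{n}0.png",cv2.resize(im[:,:,::-1],(768,576)))
    np.savez(f"{n}0.npz",im=im,D=D)
    print(n,"cam at",ray(n,(256,192))[0])
    for l,z in [(f"pad{i}_top",34) for i in range(1,6)]+[("gland_end",0),("plain_end",0),("strip",0)]:
        for r in spotter.mark_of(n,l)[:3]:
            print(l,round(r["p"],2),np.array(r["pixel"]),onz(n,r["pixel"],z))
print(sensors.get_obs())
E
```

```text
top cam at [ 372.3  130.8 1085.4]
pad2_top 0.69 [340.5 202.5] [537.  -73.3  34. ]
pad3_top 0.5 [323.3 210.8] [514.1 -26.5  34. ]
pad4_top 0.45 [309.6 219.1] [491.5  10.5  34. ]
pad5_top 0.62 [287.5 214.8] [502.7  69.5  34. ]
gland_end 0.63 [357.5 177.3] [ 614.3 -129.8    0. ]
gland_end 0.51 [332.1 149.3] [695.7 -60.5   0. ]
gland_end 0.48 [391.2 177.9] [ 613.2 -224.4    0. ]
plain_end 0.74 [266.4 210.8] [517.7 126.    0. ]
strip 0.94 [318.3 213.5] [511.1 -17.6   0. ]
side cam at [ 549.4 1033.7  408.5]
pad2_top 0.47 [281.5 188.2] [498.6  65.   34. ]
pad2_top 0.39 [269.3 170.1] [531.9 -90.9  34. ]
pad3_top 0.51 [279.1 177.9] [502.9 -19.8  34. ]
pad4_top 0.5 [263.5 165.3] [ 550.8 -139.1   34. ]
pad4_top 0.39 [281.  183.1] [498.7  24.4  34. ]
pad5_top 0.44 [280.1 188.3] [502.6  66.1  34. ]
gland_end 0.71 [220.6 181.4] [684.4 -66.7   0. ]
gland_end 0.44 [246.5 162. ] [ 613.8 -279.6    0. ]
gland_end 0.41 [240.7 173.4] [ 626.4 -149.4    0. ]
plain_end 0.58 [274.8 207.8] [517.  123.6   0. ]
strip 0.73 [279.1 186.3] [500.9 -38.5   0. ]
{'clock': 0.9, 'joint_pos': array([-1.3,  0.5,  1.4,  0. ,  1.2, -0.2]), 'qvel': array([-0.,  0.,  0., -0., -0., -0.]), 'joint_efforts': array([ -0. , -44. , -17.7,   0.1,   0.1,  -0. ]), 'tool_pos': array([ 276.8, -560.3,  222.6]), 'tcp_rot': array([[ 0.9,  0.4,  0. ],
       [ 0.4, -0.9,  0. ],
       [ 0. ,  0. , -1. ]]), 'contact_force': array([-0.1,  0.5, -0.2]), 'moment': array([ 0.,  0., -0.]), 'width': 87.23152794978908}
```

Run:
```python
import numpy as np,cv2
a=np.load("top0.npz")["im"][110:260,230:430,::-1]; cv2.imwrite("pics/topc.png",cv2.resize(a,(800,600),interpolation=2))
```

```text
(no output)
```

View pics/topc.png

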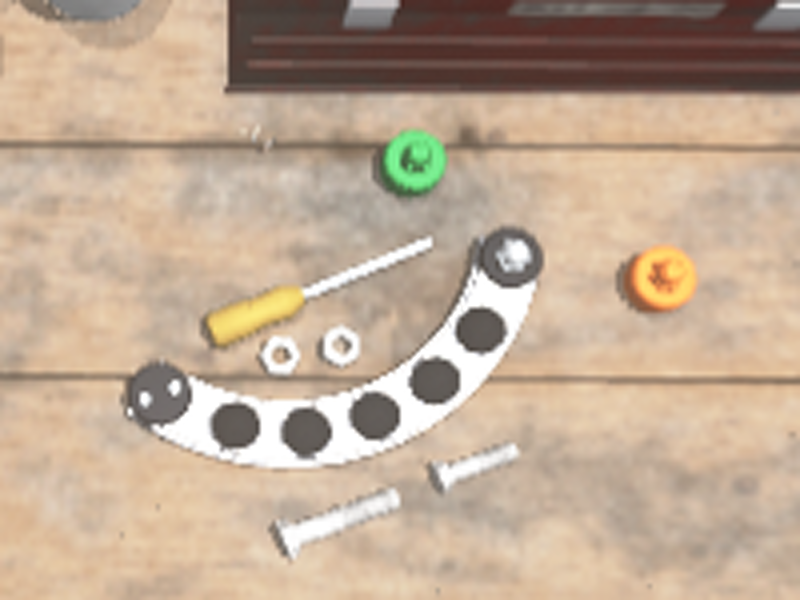

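View pics/side0.png

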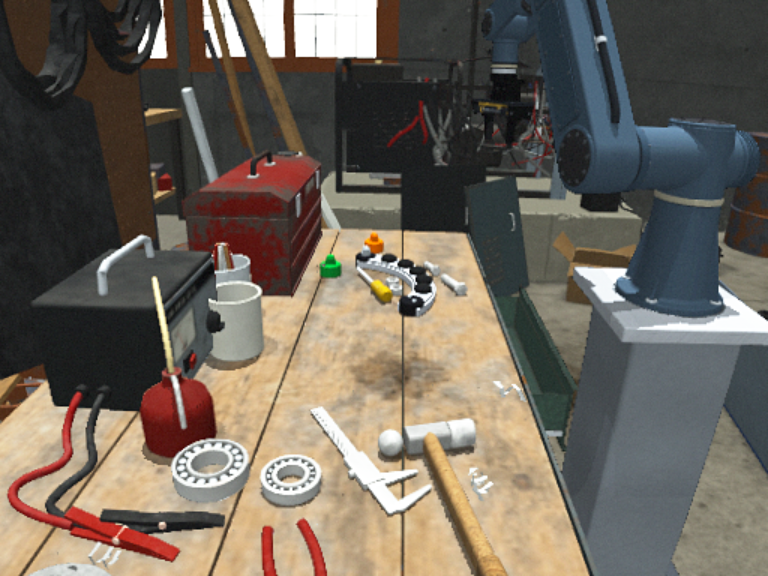

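```bash
cat > fit.py <<'E'
from h import *
from scipy.optimize import least_squares
np.set_printoptions(precision=2,suppress=True)
f=np.load("top0.npz"); im,D=f["im"],f["D"]
m=(im.max(2)<95).astype(np.uint8)
n,_,st,ce=cv2.connectedComponentsWithStats(m)
c0=np.array([[480,330],[435,381],[375,415],[306,432],[236,425],[159,394]])/4.+[230,110]
px=[]
for c in c0:
    i=1+np.argmin(np.linalg.norm(ce[1:]-c,axis=1)+1e3*(st[1:,4]<40)); px.append(ce[i]); print(ce[i],st[i],dep("top",ce[i],D))
px=np.array(px)
phi=np.r_[(np.arange(5)-2)*.3,.6+55/160]; zz=np.r_[[29.]*5,24]
def pts(q,z):
    l=np.c_[160*(1-np.cos(phi)),160*np.sin(phi)]; c,s=np.cos(q[2]),np.sin(q[2])
    return np.c_[l@np.array([[c,s],[-s,c]])+q[:2],z*np.ones(6)]
s=least_squares(lambda q:(proj("top",pts(q,zz))-px).ravel(),[511,-22,.4])
print(s.x,s.fun.reshape(-1,2)); print(pts(s.x,34.)); print(np.degrees(s.x[2]+phi))
E
python3 fit.py
```

```text
[347.74 191.89] [344 187  11  11  47] [566.2  -93.79  33.67]
[347.74 191.89] [344 187  11  11  47] [566.2  -93.79  33.67]
[347.74 191.89] [344 187  11  11  47] [566.2  -93.79  33.67]
[347.74 191.89] [344 187  11  11  47] [566.2  -93.79  33.67]
[293.88 275.77] [273 270  41  11 229] [ 336.32   36.31 -201.88]
[293.88 275.77] [273 270  41  11 229] [ 336.32   36.31 -201.88]
[504.37 -72.66   1.26] [[ -8.09 -11.51]
 [ -5.14   5.58]
 [ -7.48  22.87]
 [-15.    38.75]
 [ 26.76 -32.16]
 [  8.46 -22.49]]
[[598.93 -73.75  34.  ]
 [551.57 -80.35  34.  ]
 [504.37 -72.66  34.  ]
 [461.56 -51.36  34.  ]
 [426.95 -18.36  34.  ]
 [401.31  29.99  34.  ]]
[ 37.77  54.96  72.15  89.34 106.53 126.22]
```

Threshold a bit low (bug: the pads merged/missed); raise it.

```bash
sed -i 's/<95)/<115)/' fit.py; sed -i 's/1e3\*(st\[1:,4\]<40)/1e3*((st[1:,4]<40)|(st[1:,4]>400))/' fit.py; python3 fit.py; python3 -c "
import numpy as np
a=np.load('top0.npz')['im'].max(2); print(a[204:228,300:332])"
```

```text
[349.59 192.15] [344 187  12  11 104] [565.29 -98.48  34.89]
[338.39 204.9 ] [333 200  12  11 105] [530.18 -67.12  35.57]
[323.28 213.64] [318 208  12  12 107] [506.39 -26.23  34.5 ]
[306.11 217.5 ] [301 212  12  12 106] [495.99  19.59  32.06]
[288.4  215.98] [283 211  12  11 103] [499.42  67.21  34.86]
[268.3  207.72] [262 201  16  16 128] [523.3  120.98  21.33]
[507.35 -26.4    0.37] [[ 0.23  0.05]
 [-0.19 -0.01]
 [-0.25 -0.1 ]
 [-0.37 -0.17]
 [-0.4  -0.15]
 [ 0.98  0.4 ]]
[[ 566.23 -100.4    34.  ]
 [ 531.19  -67.85   34.  ]
 [ 507.35  -26.4    34.  ]
 [ 496.81   20.25   34.  ]
 [ 500.54   67.92   34.  ]
 [ 521.84  118.34   34.  ]]
[-13.06   4.13  21.32  38.51  55.7   75.39]
[[125 125 139 141 145 147 147 144 143 141 143 144 156 158 160 163 164 163
  161 161 162 158 157 158 160 253 253 255 255 255 255 255]
 [174 173 174 179 179 177 176 174 169 167 170 170 170 166 165 169 167 162
  158 156 160 159 127 238 253 254 255 255 255 255 255 255]
 [204 204 205 210 211 209 207 202 193 189 190 193 196 189 186 191 188 179
  175 174 195 253 253 254 255 255 255 255 255 255 255 255]
 [211 214 214 
[... 2079 characters left out ...]
6 246 250 193 177 202 203 214 220]
 [255 255 255 247 132  99 100 114 161 248 254 255 255 253 250 253 254 255
  254 244 249 246 248 220 182 198 205 208 220 222 223 222]
 [254 254 254 249 197 154 146 158 169 250 255 255 255 254 254 254 241 247
  248 237 180 168 176 202 208 212 220 222 223 222 220 217]
 [255 255 255 254 254 254 253 254 243 244 243 246 246 247 248 249 200 172
  189 193 194 199 203 214 209 212 222 222 222 218 211 206]
 [249 249 249 249 249 249 249 249 236 230 208 177 170 169 170 186 185 191
  203 201 197 194 207 211 204 202 211 212 213 210 209 207]
 [193 194 214 215 215 211 209 208 212 214 217 215 211 203 195 203 200 203
  204 203 199 194 204 208 201 199 202 205 207 208 210 210]]
```

The gland end is the black piece at top pixel (358,174), next to pad 1. The shaped look-alikes are green (333,150) and orange (396,179), and both lie off the rail. The plain end with two screws is at (270,208), next to pad 5. So the run goes from pad 1 to pad 5, with fingers closed, the jaw axis radial and the 19 mm side along the travel.

>>> carry_out --steps '[0.0193,0.0307,0,8,0.0386,0.0613,0,16,0.0579,0.092,0,24,0.0772,0.1227,0,32,0.0965,0.1533,0,40]' --fingers 0 --force 10

```text
clock: 1.4
tool_pos: [373.9, -405.8, 222.7]
tcp_rot: [[0.397, 0.918, 0.0], [0.918, -0.397, -0.0], [-0.0, 0.0, -1.0]]
contact_force: [-0.2, 0.1, -0.1]
width: 54.8
```

>>> carry_out --steps '[0.0193,0.0307,0,8,0.0386,0.0613,0,16,0.0579,0.092,0,24,0.0772,0.1227,0,32,0.0965,0.1533,0,40]'

```text
clock: 1.9
tool_pos: [470.6, -252.5, 222.8]
tcp_rot: [[-0.286, 0.958, 0.0], [0.958, 0.286, -0.0], [-0.0, 0.0, -1.0]]
contact_force: [-0.8, -0.1, 0.1]
width: 15.1
```

>>> carry_out --steps '[0.0193,0.0307,-0.02,8,0.0386,0.0613,-0.04,16,0.0579,0.092,-0.07,24,0.0772,0.1227,-0.1,32,0.0965,0.1533,-0.13,39.4]'

```text
clock: 2.4
tool_pos: [567.4, -99.3, 91.8]
tcp_rot: [[-0.829, 0.559, 0.001], [0.559, 0.829, -0.0], [-0.001, 0.0, -1.0]]
contact_force: [0.1, 0.2, -0.0]
width: 0.3
```

Run:
```python
from h import *
np.set_printoptions(precision=1,suppress=True)
o=sensors.get_obs(); p=o["tool_pos"]; print(p)
P=np.array([[566.2,-100.4],[531.2,-67.9],[507.4,-26.4],[496.8,20.3],[500.5,67.9]])
out=[]
for n,(x0,y0,w) in {"side":(225,100,100),"top":(310,150,100)}.items():
    im,D=viewer.camera(n); k=4 
    a=cv2.resize(im[y0:y0+w,x0:x0+w,::-1],None,fx=k,fy=k,interpolation=2)
    def dot(q,c):
        for u in proj(n,q): cv2.circle(a,tuple(int(round(v)) for v in (u-[x0,y0]+.5)*k),3,c,-1)
    dot(np.c_[P,np.full(5,34)],(0,0,255)); dot([p],(0,255,0))
    out.append(a)
cv2.imwrite("pics/close.png",np.hstack(out))
```

```text
[567.4 -99.3  91.8]
```

View pics/close.png

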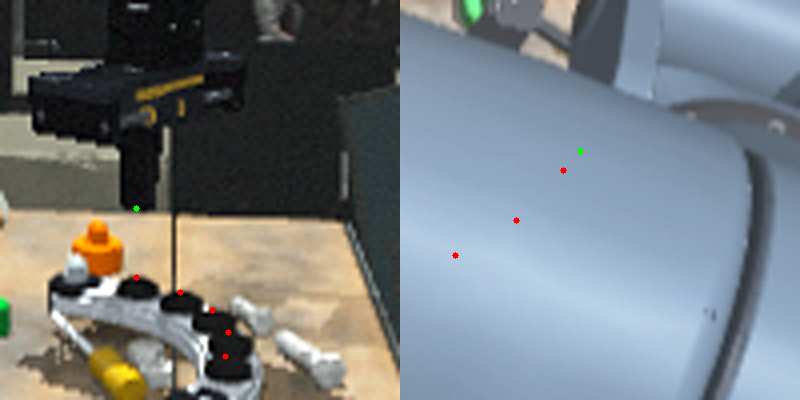

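>>> carry_out --steps '[0,0,-0.015,0,0,0,-0.03,0,0,0,-0.042,0,0,0,-0.05,0,0,0,-0.05,0]'

```text
clock: 3.0
tool_pos: [565.7, -100.8, 41.9]
tcp_rot: [[-0.825, 0.565, -0.001], [0.565, 0.825, 0.0], [0.002, -0.0, -1.0]]
contact_force: [0.4, -1.0, 0.1]
width: 0.2
```

>>> carry_out --steps '[0,0,-0.004,0,0,0,-0.007,0,0,0,-0.009,0,0,0,-0.0115,0,0,0,-0.0115,0]'

```text
clock: 3.5
tool_pos: [566.6, -100.6, 31.3]
tcp_rot: [[-0.826, 0.564, 0.001], [0.564, 0.826, -0.0], [-0.001, 0.0, -1.0]]
contact_force: [-0.4, 0.7, 3.3]
width: 0.4
```

Run:
```python
import numpy as np
t=np.radians(21.32); c,s=np.cos(t),np.sin(t)
phi=np.linspace(-.6,.6,41); x,y=160*(1-np.cos(phi)),160*np.sin(phi)
X,Y=(c*x-s*y)/1e3,(s*x+c*y)/1e3
for k in range(0,40,5):
    print([float(v) for i in range(1,6) for v in (round(X[k+i]-X[k],4),round(Y[k+i]-Y[k],4),0,round(-1.72*i,2))])
```

```text
[-0.0039, 0.0028, 0.0, -1.72, -0.0078, 0.0056, 0.0, -3.44, -0.0115, 0.0086, 0.0, -5.16, -0.0152, 0.0117, 0.0, -6.88, -0.0187, 0.015, 0.0, -8.6]
[-0.0035, 0.0033, 0.0, -1.72, -0.0068, 0.0067, 0.0, -3.44, -0.0101, 0.0103, 0.0, -5.16, -0.0132, 0.0139, 0.0, -6.88, -0.0163, 0.0176, 0.0, -8.6]
[-0.0029, 0.0038, 0.0, -1.72, -0.0057, 0.0077, 0.0, -3.44, -0.0084, 0.0117, 0.0, -5.16, -0.011, 0.0157, 0.0, -6.88, -0.0135, 0.0198, 0.0, -8.6]
[-0.0023, 0.0042, 0.0, -1.72, -0.0045, 0.0085, 0.0, -3.44, -0.0066, 0.0128, 0.0, -5.16, -0.0086, 0.0172, 0.0, -6.88, -0.0104, 0.0216, 0.0, -8.6]
[-0.0017, 0.0045, 0.0, -1.72, -0.0032, 0.009, 0.0, -3.44, -0.0046, 0.0136, 0.0, -5.16, -0.0059, 0.0183, 0.0, -6.88, -0.007, 0.0229, 0.0, -8.6]
[-0.001, 0.0047, 0.0, -1.72, -0.0018, 0.0094, 0.0, -3.44, -0.0025, 0.0142, 0.0, -5.16, -0.0031, 0.0189, 0.0, -6.88, -0.0035, 0.0237, 0.0, -8.6]
[-0.0003, 0.0048, 0.0, -1.72, -0.0004, 0.0096, 0.0, -3.44, -0.0004, 0.0144, 0.0, -5.16, -0.0002, 0.0192, 0.0, -6.88, 0.0001, 0.024, 0.0, -8.6]
[0.0004, 0.0048, 0.0, -1.72, 0.001, 0.0095, 0.0, -3.44, 0.0018, 0.0143, 0.0, -5.16, 0.0026, 0.019, 0.0, -6.88, 0.0037, 0.0237, 0.0, -8.6]
```

>>> carry_out --steps '[0,0,-0.0005,0,0,0,-0.001,0]'

```text
clock: 3.7
tool_pos: [566.6, -100.6, 30.4]
tcp_rot: [[-0.826, 0.564, 0.001], [0.564, 0.826, -0.0], [-0.001, 0.0, -1.0]]
contact_force: [-1.2, -0.2, 3.7]
width: 0.4
```

>>> carry_out --steps '[-0.0039,0.0028,0.0,-1.72,-0.0078,0.0056,0.0,-3.44,-0.0115,0.0086,0.0,-5.16,-0.0152,0.0117,0.0,-6.88,-0.0187,0.015,0.0,-8.6]'

```text
clock: 4.2
tool_pos: [547.8, -85.4, 30.1]
tcp_rot: [[-0.731, 0.682, 0.001], [0.682, 0.731, -0.0], [-0.001, 0.0, -1.0]]
contact_force: [-0.2, -0.6, 0.4]
width: 0.6
```

>>> carry_out --steps '[-0.0035,0.0033,0.0,-1.72,-0.0068,0.0067,0.0,-3.44,-0.0101,0.0103,0.0,-5.16,-0.0132,0.0139,0.0,-6.88,-0.0163,0.0176,0.0,-8.6]'

```text
clock: 4.7
tool_pos: [533.4, -68.7, 30.8]
tcp_rot: [[-0.621, 0.784, 0.005], [0.784, 0.621, -0.002], [-0.004, 0.003, -1.0]]
contact_force: [1.9, -1.6, 3.9]
width: 0.6
```

>>> carry_out --steps '[-0.0029,0.0038,0.0,-1.72,-0.0057,0.0077,0.0,-3.44,-0.0084,0.0117,0.0,-5.16,-0.011,0.0157,0.0,-6.88,-0.0135,0.0198,0.0,-8.6]'

```text
clock: 5.2
tool_pos: [517.9, -47.9, 30.0]
tcp_rot: [[-0.497, 0.868, 0.0], [0.868, 0.497, 0.0], [-0.0, 0.0, -1.0]]
contact_force: [-1.0, -0.7, 1.3]
width: 0.3
```

>>> carry_out --steps '[-0.0023,0.0042,0.0,-1.72,-0.0045,0.0085,0.0,-3.44,-0.0066,0.0128,0.0,-5.16,-0.0086,0.0172,0.0,-6.88,-0.0104,0.0216,0.0,-8.6]'

```text
clock: 5.7
tool_pos: [509.1, -27.1, 30.6]
tcp_rot: [[-0.362, 0.932, 0.004], [0.932, 0.362, -0.002], [-0.003, 0.003, -1.0]]
contact_force: [0.8, -2.6, 3.6]
width: 0.7
```

>>> carry_out --steps '[-0.0017,0.0045,0.0,-1.72,-0.0032,0.009,0.0,-3.44,-0.0046,0.0136,0.0,-5.16,-0.0059,0.0183,0.0,-6.88,-0.007,0.0229,0.0,-8.6]'

```text
clock: 6.2
tool_pos: [500.5, -3.3, 30.0]
tcp_rot: [[-0.218, 0.976, 0.0], [0.976, 0.218, 0.0], [0.0, 0.0, -1.0]]
contact_force: [-0.1, -1.4, 0.1]
width: 0.3
```

>>> carry_out --steps '[-0.001,0.0047,0.0,-1.72,-0.0018,0.0094,0.0,-3.44,-0.0025,0.0142,0.0,-5.16,-0.0031,0.0189,0.0,-6.88,-0.0035,0.0237,0.0,-8.6]'

```text
clock: 6.7
tool_pos: [498.0, 19.7, 30.4]
tcp_rot: [[-0.07, 0.998, 0.002], [0.998, 0.07, -0.001], [-0.001, 0.002, -1.0]]
contact_force: [0.5, -2.6, 3.9]
width: 0.7
```

>>> carry_out --steps '[-0.0003,0.0048,0.0,-1.72,-0.0004,0.0096,0.0,-3.44,-0.0004,0.0144,0.0,-5.16,-0.0002,0.0192,0.0,-6.88,0.0001,0.024,0.0,-8.6]'

```text
clock: 7.2
tool_pos: [497.1, 44.4, 30.0]
tcp_rot: [[0.08, 0.997, 0.0], [0.997, -0.08, 0.0], [0.0, 0.0, -1.0]]
contact_force: [0.1, -2.0, 0.8]
width: 0.4
```

>>> carry_out --steps '[0.0004,0.0048,0.0,-1.72,0.001,0.0095,0.0,-3.44,0.0018,0.0143,0.0,-5.16,0.0026,0.019,0.0,-6.88,0.0037,0.0237,0.0,-8.6]'

```text
clock: 7.7
tool_pos: [501.1, 67.7, 30.3]
tcp_rot: [[0.228, 0.974, 0.001], [0.974, -0.228, -0.001], [-0.0, 0.001, -1.0]]
contact_force: [-0.1, -2.5, 4.0]
width: 0.2
```

>>> carry_out --steps '[0,0,0,0,0,0,0,0,0,0,0,0]'

```text
clock: 8.0
tool_pos: [501.1, 68.0, 30.2]
tcp_rot: [[0.227, 0.974, 0.001], [0.974, -0.227, 0.0], [0.001, 0.001, -1.0]]
contact_force: [1.1, 0.8, 4.1]
width: 0.8
```

Run:
```python
from h import *
im,D=viewer.camera("side"); a=im[140:230,220:340,::-1]; b=np.load("side0.npz")["im"][140:230,220:340,::-1]
cv2.imwrite("pics/end.png",np.vstack([cv2.resize(v,(400,300),interpolation=2) for v in (b,a)]))
o=sensors.get_obs(); print(o["tool_pos"],o["contact_force"],o["clock"])
```

```text
[501.17452269  67.97284749  30.21896289] [0.11576051 2.13300818 4.0050895 ] 8.05
```

View pics/end.png

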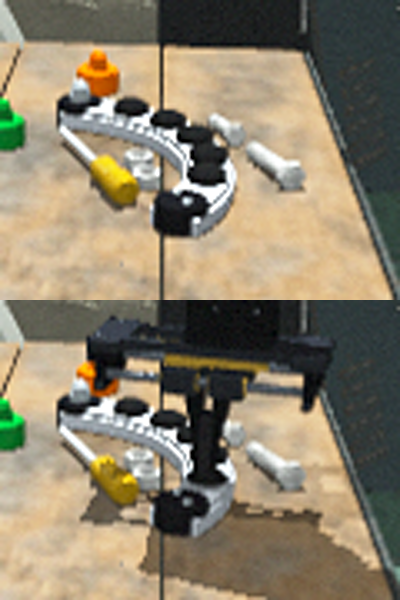

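The lower picture shows the closed fingertips on pad 5, next to the plain end (crop pixel about 210,480). The bystanders are where they were, and the other pads that can be seen are up.

```bash
python3 -c "
from cell import manip; print(manip.close_job())"
```

```text
the job is handed in; nothing more can be done
None
```

I ran the closed fingertips along the safety edge from pad 1, next to the black cable-gland end piece, to pad 5, next to the plain end. The job was handed in at about 8 s with pad 5 still held down. The green and orange look-alikes were left alone.

- **Pressing:** the upward force was 3.6–4.1 N at each pad centre. That is about 3.0–3.6 mm of the 7 mm travel. Between pads it fell to 0.1–1.3 N.
- **Final hold:** the fingertips are at (501, 68, 30.2) mm with 4.0 N on pad 5, about 3.8 mm below its free top by height or 3.5 mm by force.
- **Bystanders:** in the last side picture the nearby bolts, nuts and screwdriver are where they started. The caliper was outside that picture, but the arm never went near it.
- **Not fully confirmed:** pad travel was worked out from fingertip height and force, not read directly. The gripper partly hides pad 4 in the last picture, so I took it as sprung back because the fingertips are 48 mm past it. No check failed or disagreed.

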